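# Key the sweeper back onto the soil sieve

## Robot

A 6-joint arm with a two-finger parallel gripper is mounted at the origin on the work surface. World frame = base frame: x ahead of the robot, y to its left, z up, the work surface at z = 0. Lengths are in m, angles in rad, forces in N, time in s.
With the tool pointing down it reaches from about 0.375 to 0.825 m from the base axis. Payload 5.5 kg.
Tool frame: the origin (TCP) lies between the finger pads; the fingertips stand 19 mm ahead of it and the grasp point (between the pads) is the TCP; z points along the fingers, y is the line along which they close (so a half turn about z gives the same grasp; the last joint's range is limited). The gripper opens to 85 mm and grips with 20 to 120 N. Pads are 22 mm wide; open, the fingers measure 114 mm over their backs; the gripper's body (76 mm by 85 mm) begins 54 mm behind the grasp point. The pads swing forward as they close: fully open they stand 13 mm farther back than shut.
Start: joints at [1.275, 0.314, -0.047, 1.21, 0, 1.571], TCP at [0.175, 0.574, 0.25] pointing down, gripper open.
Joint ranges: [-2.67, 2.67], [-0.69, 1.73], [-1.03, 1.25], [-2.08, 2.16], [-1.42, 1.45], [-3.14, 3.14]. Speed limits (rad/s): [2.39, 2.39, 3.01, 3.14, 3.14, 3.14].

## Interface

Orientations are given as [roll, pitch, yaw] about the fixed x, y, z axes, in that order (R = Rz(yaw) Ry(pitch) Rx(roll)).
In Python, from bench import r gives the robot as it stands. The module is installed in compiled form; this text tells all that it offers.
- The arm moves only by the shell command python3 -m jog 'ROWS'. ROWS is JSON, a list of rows, each an object of numbers: "jaw": the opening, from 0 (shut) to 1 (fully open); "x", "y", "z": the shift along the tool's x, y, z scaled (see below); "turn": the turn about the tool's z scaled (see below). In form: [{"jaw": .., "x": .., "y": .., "z": .., "turn": ..}, ...]. A call has 1 to 10 rows; each row is the pose to reach, as a shift and turn from the pose commanded when the call began, along the tool's axes at that moment, turning the shorter way round; what a row does not reach only later rows make up. The controller multiplies each number of a shift by 0.4 m and each number of a turn by 180 degrees. A row lasts 1/12 s, in which the tool goes at most 41.7 mm and 7.16 degrees, less where a joint would pass 70% of its speed; a pose out of reach is approached as far as the arm can. A call with a number of a shift or a turn outside -1 to 1 is refused whole. A call with a gripper value outside its range is refused whole. The fingers move at their own pace and stop on an object; the grip force is fixed at half the most. Time passes only in rows, so rows that repeat a pose let the fingers close. It gives the time, the measured TCP pose, the force, the opening and the grip force at its end, in the units of the state.
- r.read_state(): the state, without advancing time (a new reading comes with each control period).
- r.get_image(name): name is "side" or "top" or "wrist"; returns (picture, depth): 480x640x3 uint8, blue, green, red; 480x640 float32, m along the optical axis (not along the pixel's ray), 0 where there is no reading.
- r.get_calibration(name): a dict with "fx", "fy", "cx", "cy" (pixels), "k1" (the pictures are not rectified: a ray, as slopes to the right and down, at radius r is drawn at 1 + k1 r^2 times it, then the intrinsics apply), "xyz" and "attitude" of the camera in the world. Camera axes: x right, y up, looking along -z (the intrinsics and any distortion apply to the point x, -y, -z); pixel columns grow to the right and rows downward; lengths in m; the calibration is good to about 2 mm. A picture is of the moment at which its call begins: read the wrist's pose just before it. get_calibration takes no time and is no camera call; for the wrist camera it gives the pose at the moment of the call.
- r.sign_off(): hands the job in; it is judged then, once.
The state is a dict: "t": time; "q": joint angles; "joint_velocities": joint speeds; "effort": joint torques, N m; "tool_pos": TCP position; "ee_rot": TCP orientation; "contact_force": force on the tool from outside, world axes, zero at the start; "ft_torque": the same for the moment, N m; "grip_width": opening from 0.0 (shut) to 1.0 (fully open); "grip_force": force on a finger pad.
Only numpy, scipy, OpenCV 4.12 (cv2) and the standard library are available. Lean on these libraries where they do the work, as an engineer would, in place of code of your own. Each camera call takes 0.05 s, during which the arm holds its last target. There are 200 camera calls.

## Task

The sweeper of the soil sieve is off for cleaning: stand the loose square key in the slot of the sieve's upright drive shaft, fully down and let go, then slide the sweeper onto the shaft with its keyway over the key until its hub sits fully home on the drive boss, and let go. Feel your way and force nothing: 3 kg of push is the most that the key, the sweeper and the gearbox may ever take, and do not let the sweeper drop down the shaft. Leave the pot in its saucer, the bottle, tamper and rake standing and lying where they are.

Things in the scene. Friction and masses are not known exactly. Their poses are not given: they have to be found in the camera images.
- sieve: Fixed round soil sieve on three legs: steel pan 244 mm across, rim 128 mm above the bench, mesh floor 85 mm above it; a chute 44 mm wide sticks out of the pan at +x, to 157 mm from the axis. In the middle stands the drive: a boss, and the upright shaft out of it. Origin on the bench on the pan's and shaft's common axis, z up, x towards the chute.
- shaft_end (a point): Upper end of the drive shaft, on its axis, 150 mm above the bench; sieve's axes. Shaft 28 mm in diameter, its end square-cut. A slot 9 mm wide, open at this end, runs down its side, floor 9.4 mm from the axis. It faces the chute only roughly: anywhere within 75 degrees either side of the sieve's x. That angle is not measured: look, or feel for it. The gearbox holds the shaft still.
- boss_top (a point): Middle of the flat top of the drive boss (48 mm in diameter), on the shaft's axis, 105 mm above the bench, 45 mm below the shaft's end; sieve's axes. The hub sits on it. The shaft's slot goes on down inside the boss as a closed pocket 9 x 9 mm, 9.4 to 18.4 mm from the axis, 20 mm deep: its bottom, 85 mm above the bench, is where the key's foot stands, 13.9 mm from the axis.
- key: Loose square steel key, 8 x 8 x 60 mm, 30 g, square-cut ends. Origin in the middle of its lower end, z up along it, x and y square to its sides. At first it stands in the pine tool block, its foot 10 mm and its top 70 mm above the bench, the upper 30 mm bare. Fully down in the drive its top is 145 mm above the bench, 5 mm below the shaft's end, so it must be let go above that and drops the rest.
- sweeper: Loose sweeper, about 0.35 kg: aluminium hub 52 mm in diameter, 44 mm long, with three blades out to 105 mm. Origin on the axis at the hub's lower face, z up the axis, x through the keyway and along the first blade, the others at 120 and 240 degrees. Blades lie from 16 mm below to 13 mm above the origin; the hub is bare above. It stands on its blades. Home, its origin is at the boss's top.
- hub_top (a point): Middle of the hub's upper face, 44 mm above the sweeper's origin, 60 mm above the bench at first; sweeper's axes. The bore, 29.4 mm, goes right through (lower edge bevelled 1 mm), and the keyway, 9.2 mm wide and out to 18.8 mm from the axis, runs its whole length on the +x side (its ends are not bevelled). Home, this face is 1 mm below the shaft's end and the blades clear the mesh by 4 mm.
- block_top (a point): Middle of the top, 40 mm above the bench, of the fixed pine tool block, 90 mm along x by 45 mm along y. The key's hole (10 mm square, 30 mm deep, sides along x and y) is 25 mm towards -x of this point; a wooden dibber, 18 mm thick, stands fixed 25 mm towards +x, up to 107 mm above the bench.
- pot: Terracotta pot standing in its saucer, 124 mm across and 104 mm tall together; origin in the middle of the saucer's underside. To be left alone.
- bottle: Green glass bottle with a black cap, 66 mm across, 190 mm tall, standing free; origin in the middle of its underside. To be left alone.
- tamper: Wooden pot tamper standing on its 56 mm disc, handle up, 126 mm tall; origin in the middle of its underside. To be left alone.
- rake: Hand rake with a dark silicone handle, 248 mm long, 76 mm wide, 26 mm high, lying flat; origin on the bench near its middle, x towards its tines. To be left alone.

How it is judged:
On the way, in this order (a step that is already met when the one before it is completed fails the run):
1. The key stands fully down in the shaft's slot, let go (z of key in the frame of shaft_end below -0.063 m and horizontal distance between key and shaft_end between 0.012 and 0.016 m and angle between key's own z axis and vertical below 0.1 rad and contact force between the fingers and key below 0.2 N and linear speed of key below 0.02 m/s), for 0.2 s.
2. The sweeper's hub is over the key and fully home on the boss (z of key in the frame of shaft_end below -0.063 m and horizontal distance between key and shaft_end between 0.012 and 0.016 m and angle between key's own z axis and vertical below 0.1 rad and z of sweeper in the frame of shaft_end below -0.043 m and horizontal distance between sweeper and shaft_end below 0.002 m and angle between sweeper's own z axis and vertical below 0.04 rad and x of key in the frame of sweeper above 0.011 m and y of key in the frame of sweeper between -0.0025 and 0.0025 m), for 0.2 s.
At the end, for the whole second after the job is handed in: Sweeper and key at rest and let go: the key upright within 2 mm of the bottom of the slot (12 to 16 mm from the shaft's axis), the hub within 2 mm of lying on the boss, within 2 mm of the shaft's axis, tilted by less than 0.04 rad, with the key inside its keyway (all of step 2 and linear speed of each of sweeper, key below 0.01 m/s); the robot touches nothing.
It fails at once if The key is pressed against the sieve with more than 30 N (contact force between key and sieve above 30 N).
It fails at once if The sweeper is pressed against the sieve with more than 30 N (contact force between sweeper and sieve above 30 N).
It fails at once if The sweeper is pressed against the key with more than 30 N (contact force between sweeper and key above 30 N).
It fails at once if The sweeper drops down the shaft (faster than 0.3 m/s while it is on it) (horizontal distance between sweeper and shaft_end below 0.004 m and z of sweeper in the frame of shaft_end below -0.003 m and linear speed of sweeper above 0.3 m/s).
It fails at once if The pot, bottle, tamper or rake is moved by more than 20 mm (distance of any of pot, bottle, tamper, rake from where it was at the start of the episode above 0.02 m).
It also fails if it takes over 70 s, if anything falls off the work surface, if the arm or the gripper's body presses on something with over 40 N, if the wrist force passes 120 N, or if a joint passes its speed limit or range.

## Working session

There is one attempt and no reset: what is moved stays moved. The work goes in short steps, Python scripts to look and compute and a shell command to move; the robot and the scene stay as the last step left them, time stands still between calls to the robot, and variables do not carry over. Pictures are saved under pics/ and viewed, at most 10 in all, crops included, and the job is handed in when it is done.

```bash
mkdir -p pics
cat > h.py <<'E'
import numpy as np, cv2
from scipy.spatial.transform import Rotation as R
from bench import r
def snap(n):
    c=r.get_calibration(n); im,d=r.get_image(n); np.savez('%s.npz'%n,im=im,d=d,**{k:np.array(v) for k,v in c.items()}); return im,d,c
def load(n): 
    z=np.load('%s.npz'%n); return z['im'],z['d'],z
def rot(c): return R.from_euler('xyz',np.array(c['attitude'])).as_matrix()
def ray(c,u,v):
    a=np.array([[(u-c['cx'])/c['fx'],(v-c['cy'])/c['fy']]],float); p=a.copy()
    for _ in range(20): p=a/(1+c['k1']*(p**2).sum())
    return rot(c)@np.array([p[0,0],-p[0,1],-1])
def at_z(c,u,v,z):
    d=ray(c,u,v); o=np.array(c['xyz']); return o+d*(z-o[2])/d[2]
def at_d(c,u,v,dep): return np.array(c['xyz'])+ray(c,u,v)*dep
def proj(c,P):
    p=rot(c).T@(np.array(P)-np.array(c['xyz'])); x,y=p[0]/-p[2],-p[1]/-p[2]; s=1+c['k1']*(x*x+y*y)
    return c['fx']*x*s+c['cx'],c['fy']*y*s+c['cy']
E
python3 - <<'E'
from h import *
for n in('top','side'):
    im,d,c=snap(n); print(n,c); cv2.imwrite('pics/%s0.png'%n,im)
s=r.read_state();print(s)
E
```

```text
top {'fx': 472.3058952889817, 'fy': 472.3058952889817, 'cx': 320.930778870232, 'cy': 246.8385988154975, 'k1': -0.1191041441980946, 'xyz': array([ 0.47329511, -0.00592819,  1.43428259]), 'attitude': array([ 0.09158301,  0.01127959, -1.58107514])}
side {'fx': 478.5637272355709, 'fy': 478.5637272355709, 'cx': 321.0855199007054, 'cy': 249.83250878020976, 'k1': -0.10523373939325947, 'xyz': array([ 0.45440264, -0.71954173,  0.83882793]), 'attitude': array([ 0.7947626 , -0.01564619, -0.194027  ])}
{'t': 0.1, 'q': array([ 1.27496255e+00,  3.14146696e-01, -4.80044959e-02,  1.21022217e+00,
        1.95934608e-05,  1.57079450e+00]), 'joint_velocities': array([ 0.0009794 , -0.00376906,  0.0031466 , -0.00023622, -0.00125932,
        0.00027137]), 'effort': array([ 5.42310397e-05, -5.40766454e+01,  3.40541625e+01,  1.12266818e-02,
       -6.26436844e-06,  9.84632962e-07]), 'tool_pos': array([0.17476659, 0.57344504, 0.2495148 ]), 'ee_rot': array([-3.14001562e+00, -1.95963154e-05,  2.84576067e+00]), 'contact_force': array([ 0.1404457 , -0.77791288,  0.55526589]), 'ft_torque': array([-0.02589252,  0.00759422,  0.03676369]), 'grip_force': 0.0, 'grip_width': 0.9999674830263469}
```

View pics/top0.png

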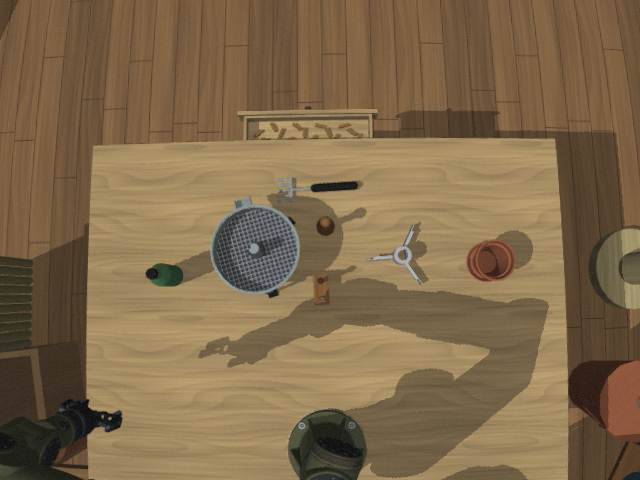

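View pics/side0.png

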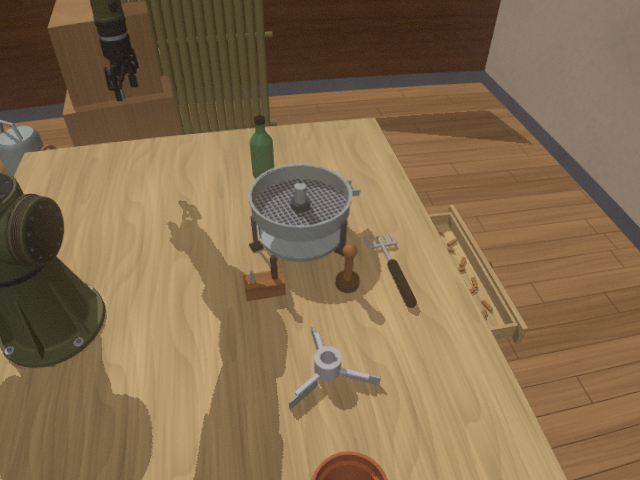

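Run:
```python
from h import *
im,d,c=load('top')
for n,u,v,z in [('shaft',254,247,.15),('chute',244,203,.12),('pan',255.5,250,.128),('hub',402.5,255,.06),('tipA',416,226,.014),('tipB',370,260,.014),('tipC',424,281,.014),('blk',321,290,.04),('b1',314,277,.04),('b2',328,304,.04),('dib',321,280,.107),('tamper',325,225,.12),('bottle',152,273,.19),('pot',490,261,.1),('rake',320,187,.02)]:
    print(n,at_z(c,u,v,z).round(3), at_d(c,u,v,d[int(v),int(u)]).round(3))
cr=lambda u,v,w,k:cv2.resize(im[v-w:v+w,u-w:u+w],(400,400),interpolation=cv2.INTER_CUBIC)
cv2.imwrite('pics/t1.png',np.hstack([cr(255,248,50,0),cr(402,255,40,0)]))
```

```text
shaft [0.593 0.191 0.15 ] [0.593 0.191 0.151]
chute [0.721 0.225 0.12 ] [0.727 0.229 0.093]
pan [0.587 0.19  0.128] [0.585 0.187 0.151]
hub [ 0.573 -0.23   0.06 ] [ 0.577 -0.239  0.001]
tipA [ 0.664 -0.281  0.014] [ 0.666 -0.283  0.003]
tipB [ 0.562 -0.139  0.014] [ 0.563 -0.139  0.01 ]
tipC [ 0.497 -0.301  0.014] [ 0.497 -0.303  0.001]
blk [0.474 0.01  0.04 ] [0.474 0.01  0.04 ]
b1 [0.512 0.03  0.04 ] [0.512 0.03  0.039]
b2 [ 0.433 -0.011  0.04 ] [ 0.432 -0.011 -0.001]
dib [0.502 0.009 0.107] [0.502 0.009 0.104]
tamper [ 0.656 -0.004  0.12 ] [ 0.656 -0.004  0.117]
bottle [0.522 0.461 0.19 ] [0.522 0.462 0.188]
pot [ 0.55  -0.476  0.1  ] [ 0.554 -0.504  0.021]
rake [0.787 0.01  0.02 ] [0.786 0.01  0.024]
```

View pics/t1.png

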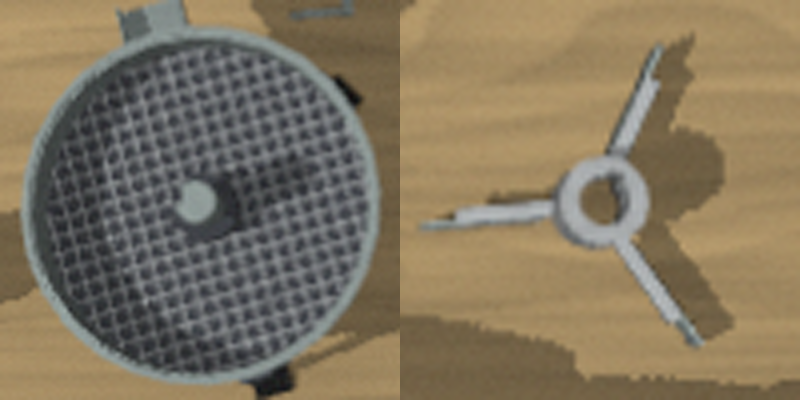

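```bash
cat >> h.py <<'E'
def tool():
    s=r.read_state(); return np.array(s['tool_pos']),R.from_euler('xyz',s['ee_rot']),s
def go(x,y,z,yaw=None):
    p,Rt,s=tool(); d=Rt.inv().apply(np.array([x,y,z])-p)/.4
    t=None
    if yaw is not None:
        t=-((np.degrees(yaw-s['ee_rot'][2])+180)%360-180)/180
    print('now',p.round(4),'yaw',round(s['ee_rot'][2],4),'q6',round(s['q'][5],3),'t',round(s['t'],2),'F',np.round(s['contact_force'],1),'| row x,y,z:',d.round(4),'turn',t)
E
python3 - <<'E'
from h import *
p,Rt,s=tool(); c=r.get_calibration('wrist'); print(c, Rt.inv().apply(np.array(c['xyz'])-p), Rt.as_matrix().T@rot(c))
go(0.55,0.15,0.36)
E
```

```text
{'fx': 355.1332631839624, 'fy': 355.1332631839624, 'cx': 315.7741429347911, 'cy': 240.51991493881602, 'k1': -0.04290147499890904, 'xyz': array([0.10712323, 0.59479038, 0.37364525]), 'attitude': array([-0.28388886,  0.00189918,  1.27593773])} [ 0.07093029  0.00050188 -0.12413001] [[ 9.73344545e-04  9.59967005e-01  2.80111410e-01]
 [ 9.99999474e-01 -1.02461969e-03  3.66177946e-05]
 [ 3.22159541e-04  2.80111227e-01 -9.59967498e-01]]
now [0.1748 0.5734 0.2495] yaw 2.8458 q6 1.571 t 0.1 F [ 0.1 -0.8  0.6] | row x,y,z: [-1.206  -0.7396 -0.2751] turn None
```

```bash
python3 -m jog '[{"jaw":1,"x":-0.1,"y":-0.05,"z":-0.05},{"jaw":1,"x":-0.2,"y":-0.1,"z":-0.1},{"jaw":1,"x":-0.3,"y":-0.15,"z":-0.15},{"jaw":1,"x":-0.4,"y":-0.2,"z":-0.15},{"jaw":1,"x":-0.5,"y":-0.25,"z":-0.15},{"jaw":1,"x":-0.6,"y":-0.3,"z":-0.15},{"jaw":1,"x":-0.7,"y":-0.35,"z":-0.15},{"jaw":1,"x":-0.8,"y":-0.4,"z":-0.15},{"jaw":1,"x":-0.9,"y":-0.45,"z":-0.15},{"jaw":1,"x":-0.97,"y":-0.48,"z":-0.15}]'
python3 - <<'E'
from h import *
go(0.593,0.191,.22)
E
```

```text
now [0.1748 0.5734 0.2495] yaw 2.8458 q6 1.571 t 0.1 F [ 0.1 -0.8  0.6] | row x,y,z: [-1.2789 -0.6096  0.0747] turn None$[0]: bad value
```

```bash
python3 -m jog '[{"jaw":1,"x":-0.3,"y":-0.15,"z":-0.15,"turn":0},{"jaw":1,"x":-0.3,"y":-0.15,"z":-0.15,"turn":0},{"jaw":1,"x":-0.3,"y":-0.15,"z":-0.15,"turn":0},{"jaw":1,"x":-0.6,"y":-0.3,"z":-0.15,"turn":0},{"jaw":1,"x":-0.6,"y":-0.3,"z":-0.15,"turn":0},{"jaw":1,"x":-0.97,"y":-0.48,"z":-0.15,"turn":0},{"jaw":1,"x":-0.97,"y":-0.48,"z":-0.15,"turn":0},{"jaw":1,"x":-0.97,"y":-0.48,"z":-0.15,"turn":0},{"jaw":1,"x":-0.97,"y":-0.48,"z":-0.15,"turn":0},{"jaw":1,"x":-0.97,"y":-0.48,"z":-0.15,"turn":0}]'
python3 - <<'E'
from h import *
go(0.593,0.191,.22)
E
```

```text
t: 0.93
tool_pos: [0.4711, 0.294, 0.3096]
ee_rot: [-3.141, -0.0, 2.846]
contact_force: [0.5, 0.6, -0.2]
grip_width: 1.0
grip_force: 0.0
now [0.4711 0.294  0.3096] yaw 2.8458 q6 0.854 t 0.93 F [ 0.5  0.6 -0.2] | row x,y,z: [-0.3667 -0.1575  0.224 ] turn None
```

```bash
python3 -m jog '[{"jaw":1,"x":-0.36,"y":-0.15,"z":0.2,"turn":0},{"jaw":1,"x":-0.36,"y":-0.15,"z":0.2,"turn":0},{"jaw":1,"x":-0.36,"y":-0.15,"z":0.2,"turn":0},{"jaw":1,"x":-0.36,"y":-0.15,"z":0.2,"turn":0},{"jaw":1,"x":-0.36,"y":-0.15,"z":0.2,"turn":0},{"jaw":1,"x":-0.36,"y":-0.15,"z":0.2,"turn":0}]'
python3 - <<'E'
from h import *
im,d,c=snap('wrist'); cv2.imwrite('pics/w1.png',im); go(0.593,0.191,.22)
print(proj(c,[.593,.191,.15]),c)
E
```

```text
t: 1.43
tool_pos: [0.5906, 0.194, 0.227]
ee_rot: [-3.139, -0.003, 2.842]
contact_force: [-0.4, -0.2, -0.5]
grip_width: 0.999
grip_force: 0.0
now [0.59   0.1956 0.2285] yaw 2.8438 q6 0.618 t 1.48 F [-0.7 -0.2  0.5] | row x,y,z: [-0.0107 -0.0087  0.0212] turn None
(np.float64(311.658084186559), np.float64(265.48149080886645)) {'fx': 355.1332631839624, 'fy': 355.1332631839624, 'cx': 315.7741429347911, 'cy': 240.51991493881602, 'k1': -0.04290147499890904, 'xyz': array([0.5235217 , 0.21563338, 0.35134343]), 'attitude': array([-0.28047466,  0.00311364,  1.2722267 ])}
```

View pics/w1.png

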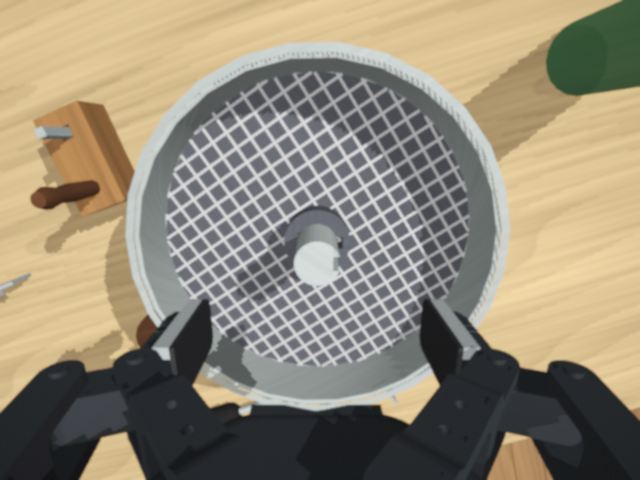

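Run:
```python
from h import *
im,d,c=load('wrist')
cv2.imwrite('pics/w1c.png',cv2.resize(im[200:300,260:380],(720,600),interpolation=cv2.INTER_CUBIC))
```

```text
(no output)
```

View pics/w1c.png

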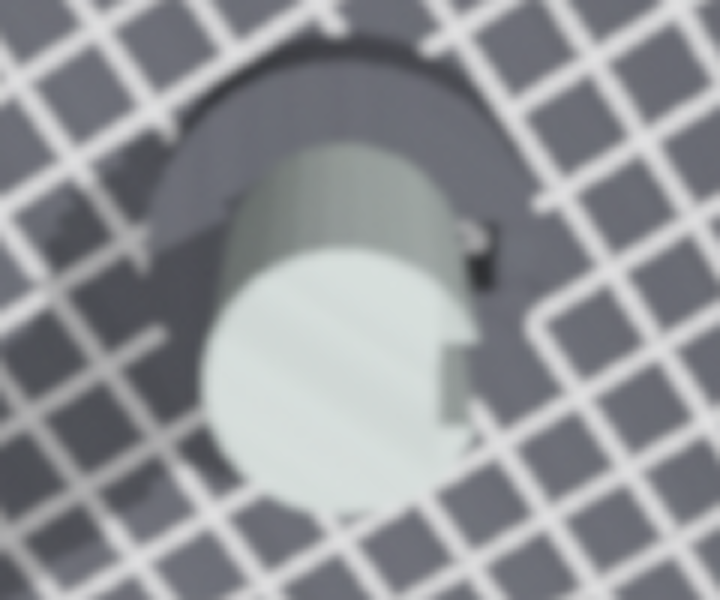

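Run:
```python
from h import *
im,d,c=load('wrist')
W=lambda u,v:at_z(c,260+(u+.5)/6-.5,200+(v+.5)/6-.5,.15)
pts=[W(203,380),W(340,245),W(340,517),W(240,290),W(248,478),W(445,478),W(435,283)]
A=np.array([[2*p[0],2*p[1],1] for p in pts]);b=[p[0]**2+p[1]**2 for p in pts]
s=np.linalg.lstsq(A,b,rcond=None)[0];C=s[:2];print('C',C,'rad',np.sqrt(s[2]+C@C))
a,bb=W(441,343),W(441,427)
m=(a+bb)/2-np.r_[C,.15];print('width',np.linalg.norm(a-bb),'floor d',np.linalg.norm(m),'ang',np.degrees(np.arctan2(m[1],m[0])),'ang from width',np.degrees(np.arctan2(*( (bb-a)[[1,0]])))+90)
# key and block from wrist image
for n,u,v,z in[('keytop',40,132,.07),('dib',42,199,.107)]:print(n,at_z(c,u,v,z))
go(.449,.009,.2)
```

```text
C [0.59281905 0.19441111] rad 0.014249891760616194
width 0.00893504621988833 floor d 0.009683416340467575 ang 72.40066361904118 ang from width 73.68111137230945
keytop [0.45297836 0.01065285 0.07      ]
dib [0.50382072 0.01653454 0.107     ]
now [0.59   0.1956 0.2285] yaw 2.8438 q6 0.618 t 1.48 F [-0.7 -0.2  0.5] | row x,y,z: [ 0.1999 -0.5492  0.0724] turn None
```

```bash
python3 -m jog '[{"jaw":1,"x":0.2,"y":-0.54,"z":0.05,"turn":-0.13},{"jaw":1,"x":0.2,"y":-0.54,"z":0.05,"turn":-0.13},{"jaw":1,"x":0.2,"y":-0.54,"z":0.05,"turn":-0.13},{"jaw":1,"x":0.2,"y":-0.54,"z":0.05,"turn":-0.13},{"jaw":1,"x":0.2,"y":-0.54,"z":0.13,"turn":-0.13},{"jaw":1,"x":0.2,"y":-0.54,"z":0.13,"turn":-0.13},{"jaw":1,"x":0.2,"y":-0.54,"z":0.13,"turn":-0.13},{"jaw":1,"x":0.2,"y":-0.54,"z":0.13,"turn":-0.13}]'
python3 - <<'E'
from h import *
im,d,c=snap('wrist'); go(0.452,0.010,.12)
u,v=map(int,proj(c,[.46,.012,.055]));print(u,v)
cv2.imwrite('pics/w2c.png',cv2.resize(im[v-90:v+90,u-120:u+120],(800,600),interpolation=cv2.INTER_CUBIC))
E
```

```text
t: 2.15
tool_pos: [0.4493, 0.0136, 0.1783]
ee_rot: [3.141, -0.0, -3.029]
contact_force: [0.9, -0.2, -0.1]
grip_width: 1.0
grip_force: 0.0
now [0.4511 0.0142 0.1791] yaw -3.0283 q6 -0.082 t 2.2 F [0.7 0.8 0.2] | row x,y,z: [-0.0007 -0.0107  0.1477] turn None
311 252
```

View pics/w2c.png

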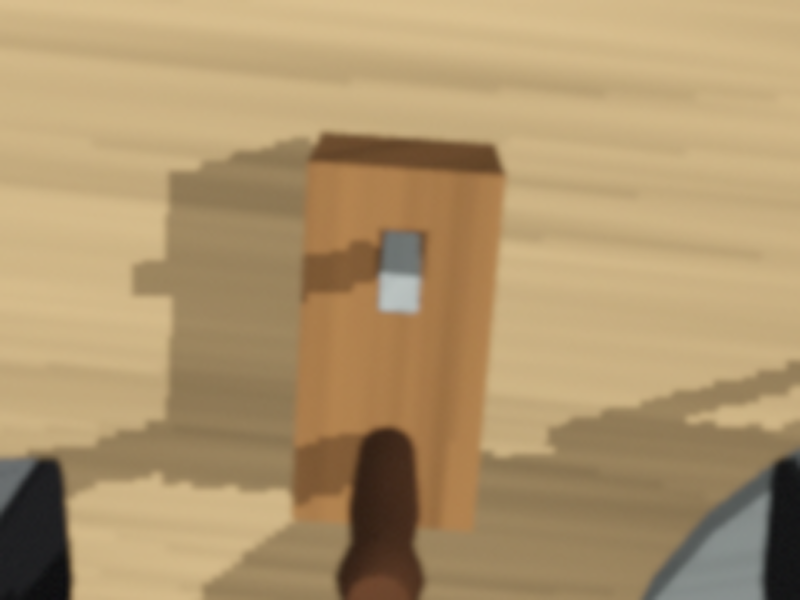

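Run:
```python
from h import *
im,d,c=load('wrist')
W=lambda u,v,z:at_z(c,311-120+(u+.5)*.3-.5,252-90+(v+.5)*.3-.5,z)
K=np.array([W(379,272,.07),W(422,275,.07),W(419,314,.07),W(378,311,.07)]);B=np.array([W(309,160,.04),W(503,174,.04),W(473,530,.04),W(293,518,.04)])
ang=lambda v:np.degrees(np.arctan2(v[1],v[0]))
for P in(K,B):
    print(P.mean(0),[np.linalg.norm(P[i]-P[(i+1)%4]).round(4) for i in range(4)],[ang(P[(i+1)%4]-P[i]).round(1) for i in range(4)])
print(np.degrees(-3.0283))
go(K.mean(0)[0],K.mean(0)[1],.077,np.radians(180+ang(B[2]-B[1]+B[3]-B[0])))
```

```text
[0.45312424 0.01083369 0.07      ] [np.float64(0.0088), np.float64(0.0085), np.float64(0.0085), np.float64(0.0084)] [np.float64(92.3), np.float64(2.3), np.float64(-87.9), np.float64(-175.4)]
[0.47780859 0.01183772 0.04      ] [np.float64(0.0439), np.float64(0.09), np.float64(0.0446), np.float64(0.09)] [np.float64(92.3), np.float64(2.9), np.float64(-87.8), np.float64(-177.5)]
-173.50880909946721
now [0.4511 0.0142 0.1791] yaw -3.0283 q6 -0.082 t 2.2 F [0.7 0.8 0.2] | row x,y,z: [-0.0035 -0.009   0.2552] turn 0.02100263624654291
```

```bash
python3 -m jog '[{"jaw":0.5,"x":-0.004,"y":-0.009,"z":0.1,"turn":0.021},{"jaw":0.5,"x":-0.004,"y":-0.009,"z":0.18,"turn":0.021},{"jaw":0.5,"x":-0.004,"y":-0.009,"z":0.18,"turn":0.021},{"jaw":0.5,"x":-0.004,"y":-0.009,"z":0.18,"turn":0.021},{"jaw":0.5,"x":-0.004,"y":-0.009,"z":0.18,"turn":0.021},{"jaw":0.5,"x":-0.004,"y":-0.009,"z":0.18,"turn":0.021}]'
python3 - <<'E'
from h import *
go(.4531,.0108,.077,np.radians(-177.4))
E
```

```text
t: 2.7
tool_pos: [0.455, 0.0104, 0.108]
ee_rot: [3.142, 0.004, -3.094]
contact_force: [0.6, 0.4, 0.1]
grip_width: 0.5
grip_force: 0.0
now [0.455  0.0104 0.108 ] yaw -3.0938 q6 -0.025 t 2.7 F [0.6 0.4 0.1] | row x,y,z: [0.0051 0.0012 0.0776] turn 0.0007746933055723086
```

```bash
python3 -m jog '[{"jaw":0.5,"x":0.004,"y":-0.001,"z":0.077,"turn":0.0},{"jaw":0.5,"x":0.004,"y":-0.001,"z":0.077,"turn":0.0},{"jaw":0.5,"x":0.004,"y":-0.001,"z":0.077,"turn":0.0},{"jaw":0.5,"x":0.004,"y":-0.001,"z":0.077,"turn":0.0},{"jaw":0.5,"x":0.004,"y":-0.001,"z":0.077,"turn":0.0}]'
python3 - <<'E'
from h import *
im,d,c=snap('wrist')
go(.4531,.0108,.077,np.radians(-177.4))
u,v=map(int,proj(c,[.4531,.0108,.07]));print(u,v)
cv2.imwrite('pics/w3c.png',cv2.resize(im[v-75:v+75,u-100:u+100],(800,600),interpolation=cv2.INTER_CUBIC))
E
```

```text
t: 3.12
tool_pos: [0.4525, 0.0093, 0.0765]
ee_rot: [-3.142, 0.002, -3.095]
contact_force: [-0.7, 0.3, -1.0]
grip_width: 0.495
grip_force: 0.0
now [0.4525 0.0093 0.0764] yaw -3.095 q6 -0.026 t 3.17 F [1.  0.6 0.1] | row x,y,z: [-0.0017  0.0036 -0.0014] turn 0.00040142927275989374
318 318
```

View pics/w3c.png

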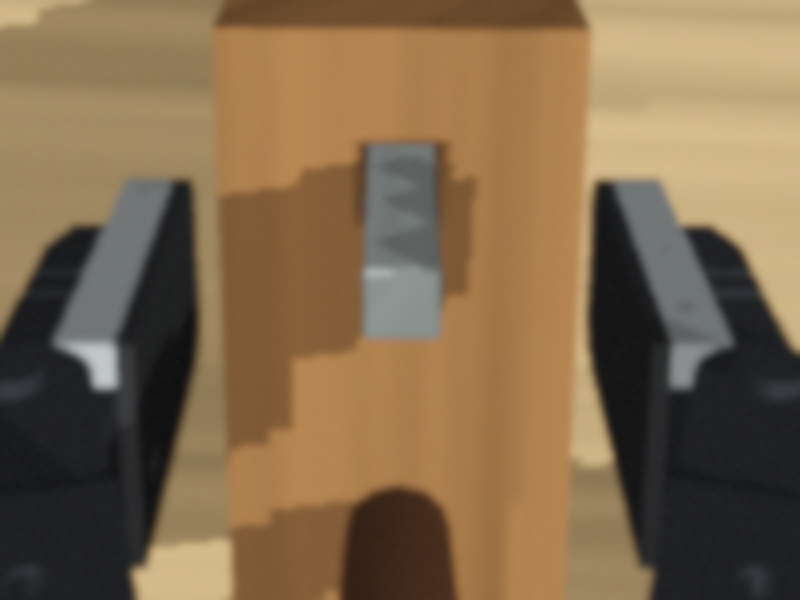

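```bash
python3 -m jog '[{"jaw":0.3,"x":0,"y":0.003,"z":0,"turn":0},{"jaw":0,"x":0,"y":0.003,"z":0,"turn":0},{"jaw":0,"x":0,"y":0.003,"z":0,"turn":0},{"jaw":0,"x":0,"y":0.003,"z":0,"turn":0},{"jaw":0,"x":0,"y":0.003,"z":0,"turn":0},{"jaw":0,"x":0,"y":0.003,"z":0,"turn":0},{"jaw":0,"x":0,"y":0.003,"z":0,"turn":0},{"jaw":0,"x":0,"y":0.003,"z":0,"turn":0}]'
python3 - <<'E'
from h import *
go(.4531,.0108,.28)
E
```

```text
t: 3.83
tool_pos: [0.4519, 0.0105, 0.0755]
ee_rot: [3.142, 0.001, -3.095]
contact_force: [-0.7, -1.0, 5.4]
grip_width: 0.065
grip_force: 58.9
now [0.4519 0.0105 0.0755] yaw -3.095 q6 -0.023 t 3.83 F [-0.7 -1.   5.4] | row x,y,z: [-0.0037  0.0006 -0.5112] turn None
```

```bash
python3 -m jog '[{"jaw":0,"x":0,"y":0,"z":-0.1,"turn":0},{"jaw":0,"x":0,"y":0,"z":-0.2,"turn":0},{"jaw":0,"x":0,"y":0,"z":-0.3,"turn":0},{"jaw":0,"x":0,"y":0,"z":-0.44,"turn":0},{"jaw":0,"x":0,"y":0,"z":-0.44,"turn":0},{"jaw":0,"x":-0.38,"y":0.47,"z":-0.44,"turn":0.108},{"jaw":0,"x":-0.38,"y":0.47,"z":-0.44,"turn":0.108},{"jaw":0,"x":-0.38,"y":0.47,"z":-0.44,"turn":0.108},{"jaw":0,"x":-0.38,"y":0.47,"z":-0.44,"turn":0.108},{"jaw":0,"x":-0.38,"y":0.47,"z":-0.44,"turn":0.108}]'; python3 -m jog '[{"jaw":0,"x":-0.03,"y":0.15,"z":0,"turn":0.0},{"jaw":0,"x":-0.03,"y":0.15,"z":0,"turn":0.0}]';python3 - <<'E'
from h import *
go(.5969,.2077,.235,np.radians(163))
E
```

```text
t: 4.67
tool_pos: [0.5733, 0.1774, 0.2506]
ee_rot: [-3.141, -0.0, 2.848]
contact_force: [0.3, -0.3, 0.3]
grip_width: 0.063
grip_force: 59.3
t: 4.83
tool_pos: [0.603, 0.2338, 0.2497]
ee_rot: [3.14, -0.001, 2.851]
contact_force: [0.1, 0.3, 0.2]
grip_width: 0.068
grip_force: 59.3
now [0.603  0.2338 0.2497] yaw 2.8512 q6 0.66 t 4.83 F [0.1 0.3 0.2] | row x,y,z: [-0.0041 -0.067   0.0367] turn 0.002005957849649715
```

```bash
python3 -m jog '[{"jaw":0,"x":0,"y":0,"z":0,"turn":0.0},{"jaw":0,"x":0,"y":0,"z":0,"turn":0.0},{"jaw":0,"x":0,"y":0,"z":0,"turn":0.0}]'>/dev/null;python3 - <<'E'
from h import *
go(.5969,.2077,.235,np.radians(163))
E
```

```text
now [0.6008 0.2291 0.2504] yaw 2.8489 q6 0.657 t 5.08 F [-0.3 -0.7 -0.4] | row x,y,z: [-0.0062 -0.0541  0.0385] turn 0.0012645987050441299
```

Move over the slot and look with the wrist camera.

```bash
python3 -m jog '[{"jaw":0,"x":-0.006,"y":-0.054,"z":0.03,"turn":0.001},{"jaw":0,"x":-0.006,"y":-0.054,"z":0.03,"turn":0.001},{"jaw":0,"x":-0.006,"y":-0.054,"z":0.03,"turn":0.001},{"jaw":0,"x":-0.006,"y":-0.054,"z":0.03,"turn":0.001},{"jaw":0,"x":-0.006,"y":-0.054,"z":0.03,"turn":0.001}]'>/dev/null;python3 - <<'E'
from h import *
im,d,c=snap('wrist')
go(.5969,.2077,.235,np.radians(163))
u,v=map(int,proj(c,[.595,.2,.16]));print(u,v)
cv2.imwrite('pics/w4c.png',cv2.resize(im[v-60:v+60,u-80:u+80],(800,600),interpolation=cv2.INTER_CUBIC))
E
```

```text
now [0.5978 0.2084 0.2398] yaw 2.8455 q6 0.632 t 5.55 F [-0.1 -0.3 -0.7] | row x,y,z: [ 0.0016 -0.0024  0.0119] turn 0.000189330768141834
300 258
```

View pics/w4c.png

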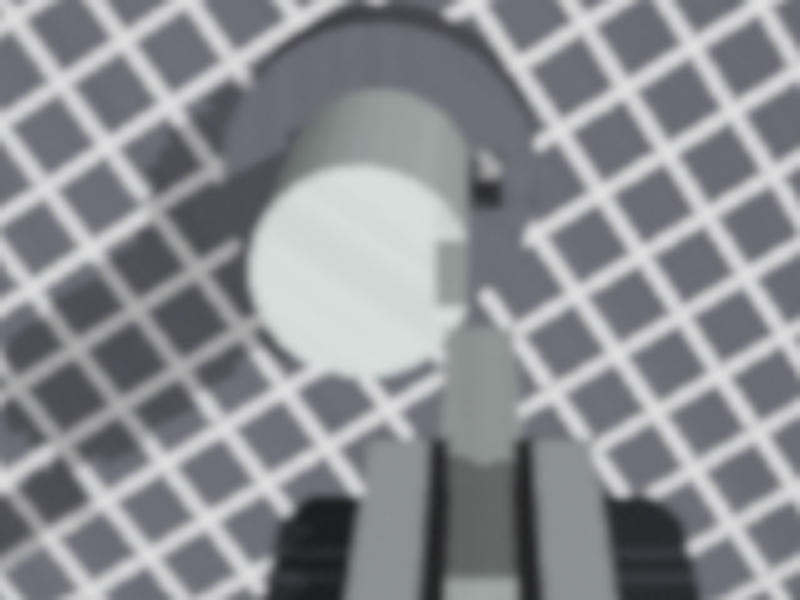

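Run:
```python
from h import *
im,d,c=load('wrist'); p,Rt,s=tool()
W=lambda u,v,z:at_z(c,300-80+(u+.5)*.2-.5,258-60+(v+.5)*.2-.5,z)
T=lambda P:(Rt.inv().apply(P-p)*1000).round(2)
print('foot edge +x',T(W(448,327,.1743)),T(W(513,327,.1743)))
print('top edge +x',T(W(444,576,.2343)),T(W(519,576,.2343)))
print('slot floor',T(W(436,240,.15)),T(W(436,307,.15)))
pts=[W(247,270,.15),W(360,163,.15),W(363,378,.15),W(275,203,.15),W(280,346,.15),W(430,185,.15)]
A=np.array([[2*q[0],2*q[1],1] for q in pts]);b=[q[0]**2+q[1]**2 for q in pts]
z=np.linalg.lstsq(A,b,rcond=None)[0];C=z[:2];print('C',C,np.sqrt(z[2]+C@C),T(np.r_[C,.15]))
m=(W(436,240,.15)+W(436,307,.15))/2;print(np.degrees(np.arctan2(m[1]-C[1],m[0]-C[0])))
print('tool y dir',np.degrees(np.arctan2(*Rt.apply([0,1,0])[[1,0]])))
yy,xx=np.mgrid[0:480,0:640]; uu,vv=300-80+480*.2,258-60+400*.2
print(d[int(vv)-3:int(vv)+3,int(uu)])
```

```text
foot edge +x [ 2.3  -3.48 65.45] [ 2.3   3.89 65.45]
top edge +x [ 2.58 -2.73  5.45] [2.58 3.35 5.45]
slot floor [ 5.15 -5.42 89.74] [-3.79 -5.48 89.75]
C [0.59281023 0.19446374] 0.014401534365855635 [  0.76 -14.86  89.74]
72.58240963555974
tool y dir 73.03411655816141
[0.18280423 0.18222268 0.18200327 0.1784827  0.17796844 0.17705737]
```

Run:
```python
from h import *
im,d,c=load('wrist'); p,Rt,s=tool()
for vc in (290,320,330,340,370,400,430,460,500,540,570,580,590,596,620,660,700):
    u,v=300-80+480*.2,258-60+(vc+.5)*.2-.5
    v=int(round(v));P=at_d(c,int(u),v,d[v,int(u)]); print(vc,v,im[v,int(u)],(Rt.inv().apply(P-p)*1000).round(1),P.round(4))
```

```text
290 256 [175 171 170] [-17.2   0.4 135.2] [0.6145 0.2038 0.1045]
320 262 [123 117 114] [-28.9   0.4 154.3] [0.6257 0.2004 0.0855]
330 264 [142 143 136] [ 2.4  0.4 63.5] [0.5956 0.2095 0.1763]
340 266 [146 149 141] [ 2.3  0.4 60.5] [0.5957 0.2095 0.1793]
370 272 [145 148 141] [ 3.   0.4 49.8] [0.5951 0.2096 0.1899]
400 278 [146 148 141] [ 2.8  0.4 41.9] [0.5952 0.2096 0.1979]
430 284 [145 148 141] [ 2.8  0.4 34.4] [0.5953 0.2096 0.2054]
460 290 [132 134 129] [ 2.6  0.4 27.9] [0.5955 0.2095 0.2119]
500 298 [101 102  97] [ 2.5  0.4 19.5] [0.5955 0.2095 0.2203]
540 306 [100 102  97] [ 2.8  0.4 11. ] [0.5952 0.2096 0.2287]
570 312 [109 110 105] [2.8 0.4 5.8] [0.5952 0.2096 0.234 ]
580 314 [150 153 146] [2.2 0.4 5.1] [0.5958 0.2094 0.2347]
590 316 [165 167 160] [1.6 0.4 4.5] [0.5963 0.2092 0.2352]
596 317 [165 167 160] [0.3 0.4 6.2] [0.5976 0.2088 0.2336]
620 322 [163 165 158] [-1.6  0.4  5.4] [0.5994 0.2083 0.2344]
660 330 [185 185 182] [-5.1  0.4  5.1] [0.6027 0.2073 0.2347]
700 338 [119 110 109] [-101.1    0.5  154.8] [0.6948 0.1794 0.085 ]
```

```bash
python3 -m jog '[{"jaw":0,"x":0.006,"y":-0.003,"z":0.02,"turn":0.0},{"jaw":0,"x":0.006,"y":-0.003,"z":0.045,"turn":0.0},{"jaw":0,"x":0.006,"y":-0.003,"z":0.045,"turn":0.0},{"jaw":0,"x":0.006,"y":-0.003,"z":0.045,"turn":0.0},{"jaw":0,"x":0.006,"y":-0.003,"z":0.045,"turn":0.0}]'>/dev/null;python3 - <<'E'
from h import *
im,d,c=snap('wrist')
go(.5969,.2077,.218,np.radians(163))
u,v=map(int,proj(c,[.595,.2,.16]));print(u,v)
cv2.imwrite('pics/w5c.png',cv2.resize(im[v-60:v+60,u-80:u+80],(800,600),interpolation=cv2.INTER_CUBIC))
E
```

```text
now [0.5949 0.2081 0.221 ] yaw 2.846 q6 0.632 t 6.02 F [ 0.7  0.3 -0.3] | row x,y,z: [-0.0051  0.0005  0.0074] turn 0.000345764944485912
301 274
```

View pics/w5c.png

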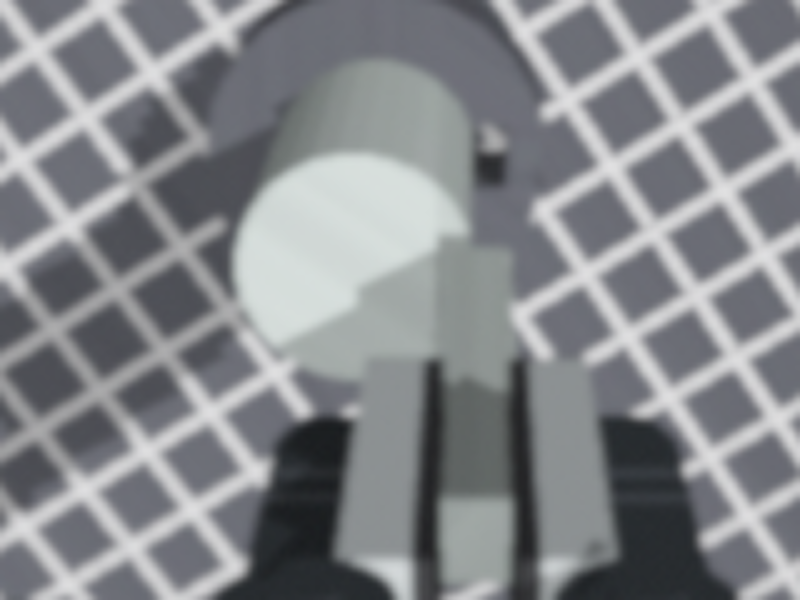

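Run:
```python
from h import *
im,d,c=load('wrist'); p,Rt,s=tool()
W=lambda u,v,z:at_z(c,301-80+(u+.5)*.2-.5,274-60+(v+.5)*.2-.5,z)
T=lambda P:(Rt.inv().apply(P-p)*1000).round(2)
print('foot',T(W(441,248,p[2]-.0655)),T(W(513,248,p[2]-.0655)),'slot corner',T(W(437,235,.15)))
pts=[W(233,262,.15),W(350,152,.15),W(350,380,.15),W(262,195,.15),W(260,325,.15),W(430,178,.15)]
A=np.array([[2*q[0],2*q[1],1] for q in pts]);b=[q[0]**2+q[1]**2 for q in pts]
z=np.linalg.lstsq(A,b,rcond=None)[0];C=z[:2];print('C',C,np.sqrt(z[2]+C@C),T(np.r_[C,.15]))
```

```text
foot [ 2.57 -3.63 65.5 ] [ 2.58  4.52 65.5 ] slot corner [ 2.19 -4.2  70.98]
C [0.59274702 0.1945348 ] 0.014088917860918556 [ -1.89 -13.61  70.98]
```

```bash
python3 -m jog '[{"jaw":0,"x":-0.0016,"y":-0.0003,"z":0.008,"turn":0.0},{"jaw":0,"x":-0.0016,"y":-0.0003,"z":0.01,"turn":0.0},{"jaw":0,"x":-0.0016,"y":-0.0003,"z":0.013,"turn":0.0},{"jaw":0,"x":-0.0016,"y":-0.0003,"z":0.015,"turn":0.0},{"jaw":0,"x":-0.0016,"y":-0.0003,"z":0.0165,"turn":0.0},{"jaw":0,"x":-0.0016,"y":-0.0003,"z":0.0165,"turn":0.0}]'; python3 -c "
from h import *
go(.5969,.2077,.218,np.radians(163))"
```

```text
t: 6.52
tool_pos: [0.5954, 0.2076, 0.2143]
ee_rot: [-3.141, -0.0, 2.846]
contact_force: [-0.2, -0.2, 0.2]
grip_width: 0.067
grip_force: 59.3
now [0.5954 0.2076 0.2143] yaw 2.8458 q6 0.631 t 6.52 F [-0.2 -0.2  0.2] | row x,y,z: [-0.0035  0.0012 -0.0092] turn 0.0002756406214890224
```

```bash
python3 -m jog '[{"jaw":0,"x":0,"y":0,"z":0.003,"turn":0.0},{"jaw":0,"x":0,"y":0,"z":0.006,"turn":0.0},{"jaw":0,"x":0,"y":0,"z":0.008,"turn":0.0},{"jaw":0,"x":0,"y":0,"z":0.008,"turn":0.0}]'; python3 -m jog '[{"jaw":0,"x":0,"y":0,"z":0.003,"turn":0.0},{"jaw":0,"x":0,"y":0,"z":0.006,"turn":0.0},{"jaw":0,"x":0,"y":0,"z":0.008,"turn":0.0},{"jaw":0,"x":0,"y":0,"z":0.008,"turn":0.0}]'
```

```text
t: 6.85
tool_pos: [0.5953, 0.2077, 0.211]
ee_rot: [-3.141, -0.0, 2.846]
contact_force: [-0.2, 0.3, -0.6]
grip_width: 0.064
grip_force: 59.3
t: 7.18
tool_pos: [0.5953, 0.2076, 0.2077]
ee_rot: [-3.141, -0.0, 2.846]
contact_force: [0.1, -0.3, 0.2]
grip_width: 0.064
grip_force: 59.3
```

```bash
python3 -m jog '[{"jaw":0,"x":0,"y":0,"z":0.005,"turn":0.0},{"jaw":0,"x":0,"y":0,"z":0.01,"turn":0.0},{"jaw":0,"x":0,"y":0,"z":0.015,"turn":0.0},{"jaw":0,"x":0,"y":0,"z":0.02,"turn":0.0},{"jaw":0,"x":0,"y":0,"z":0.025,"turn":0.0},{"jaw":0,"x":0,"y":0,"z":0.03,"turn":0.0},{"jaw":0,"x":0,"y":0,"z":0.035,"turn":0.0},{"jaw":0,"x":0,"y":0,"z":0.035,"turn":0.0}]'; python3 -m jog '[{"jaw":0,"x":0,"y":0,"z":0.008,"turn":0.0},{"jaw":0,"x":0,"y":0,"z":0.016,"turn":0.0},{"jaw":0,"x":0,"y":0,"z":0.024,"turn":0.0},{"jaw":0,"x":0,"y":0,"z":0.032,"turn":0.0},{"jaw":0,"x":0,"y":0,"z":0.04,"turn":0.0},{"jaw":0,"x":0,"y":0,"z":0.045,"turn":0.0},{"jaw":0,"x":0,"y":0,"z":0.045,"turn":0.0}]'
```

```text
t: 7.85
tool_pos: [0.5952, 0.2076, 0.1935]
ee_rot: [-3.141, -0.001, 2.846]
contact_force: [-0.0, 0.2, -0.1]
grip_width: 0.069
grip_force: 59.3
t: 8.43
tool_pos: [0.5951, 0.2076, 0.1753]
ee_rot: [-3.141, -0.001, 2.846]
contact_force: [-0.4, 0.2, -0.4]
grip_width: 0.068
grip_force: 59.3
```

```bash
python3 -c "
from h import *
go(.5969,.2077,.1705,np.radians(163))"
```

```text
now [0.5951 0.2076 0.1753] yaw 2.8458 q6 0.631 t 8.43 F [-0.4  0.2 -0.4] | row x,y,z: [-0.0041  0.0016  0.0121] turn 0.0002789167381934021
```

```bash
python3 -m jog '[{"jaw":0,"x":0,"y":0,"z":0.004,"turn":0.0},{"jaw":0,"x":0,"y":0,"z":0.007,"turn":0.0},{"jaw":0,"x":0,"y":0,"z":0.009,"turn":0.0},{"jaw":0,"x":0,"y":0,"z":0.011,"turn":0.0},{"jaw":0,"x":0,"y":0,"z":0.011,"turn":0.0}]'
```

```text
t: 8.85
tool_pos: [0.5954, 0.2076, 0.1715]
ee_rot: [-3.142, -0.0, 2.846]
contact_force: [-0.0, -0.2, -0.9]
grip_width: 0.068
grip_force: 59.3
```

```bash
python3 -m jog '[{"jaw":0,"x":0,"y":0,"z":0.001,"turn":0.0},{"jaw":0,"x":0,"y":0,"z":0.002,"turn":0.0},{"jaw":0,"x":0,"y":0,"z":0.002,"turn":0.0}]'
```

```text
t: 9.1
tool_pos: [0.5955, 0.2077, 0.1708]
ee_rot: [-3.142, -0.0, 2.846]
contact_force: [-0.2, 0.5, 0.2]
grip_width: 0.064
grip_force: 59.3
```

```bash
python3 -m jog '[{"jaw":0,"x":0,"y":0,"z":0.001,"turn":0.0},{"jaw":0,"x":0,"y":0,"z":0.002,"turn":0.0},{"jaw":0,"x":0,"y":0,"z":0.002,"turn":0.0}]'
```

```text
t: 9.35
tool_pos: [0.5954, 0.2076, 0.1699]
ee_rot: [-3.141, -0.0, 2.846]
contact_force: [0.4, -1.0, -0.7]
grip_width: 0.068
grip_force: 59.3
```

```bash
python3 -m jog '[{"jaw":0,"x":0,"y":0,"z":0.001,"turn":0.0},{"jaw":0,"x":0,"y":0,"z":0.002,"turn":0.0},{"jaw":0,"x":0,"y":0,"z":0.002,"turn":0.0}]'
```

```text
t: 9.6
tool_pos: [0.5955, 0.2077, 0.1695]
ee_rot: [3.141, 0.0, 2.846]
contact_force: [0.3, -0.5, 1.6]
grip_width: 0.067
grip_force: 60.4
```

```bash
python3 -m jog '[{"jaw":0.15,"x":0,"y":0,"z":-0.002,"turn":0.0},{"jaw":0.25,"x":0,"y":0,"z":-0.002,"turn":0.0},{"jaw":0.25,"x":0,"y":0,"z":-0.002,"turn":0.0},{"jaw":0.25,"x":0,"y":0,"z":-0.002,"turn":0.0},{"jaw":0.25,"x":0,"y":0,"z":-0.002,"turn":0.0}]'
python3 - <<'E'
from h import *
im,d,c=snap('wrist')
u,v=map(int,proj(c,[.597,.2077,.145]));print(u,v)
# depth scan down along key
p,Rt,s=tool()
for z in (.145,.15,.165,.164):
    a,b=map(int,np.round(proj(c,[.5968,.2077,z]))); P=at_d(c,a,b,d[b,a]); print(z,a,b,im[b,a],P.round(4),(Rt.inv().apply(P-p)*1000).round(1))
cv2.imwrite('pics/w6c.png',cv2.resize(im[v-60:v+60,u-80:u+80],(800,600),interpolation=cv2.INTER_CUBIC))
E
```

```text
t: 10.02
tool_pos: [0.5955, 0.2077, 0.17]
ee_rot: [-3.142, -0.0, 2.846]
contact_force: [-0.5, 0.3, -0.5]
grip_width: 0.252
grip_force: 0.0
315 300
0.145 316 300 [162 164 158] [0.5963 0.208  0.1458] [-0.7  0.6 24.1]
0.15 316 305 [160 162 155] [0.5988 0.2073 0.1456] [-3.3  0.6 24.3]
0.165 316 322 [212 211 211] [0.5278 0.2288 0.2941] [  70.9    0.5 -124.1]
0.164 316 321 [201 199 199] [0.6385 0.1952 0.0859] [-44.8   0.7  84. ]
```

```bash
python3 -m jog '[{"jaw":0.25,"x":0,"y":0,"z":-0.08,"turn":0},{"jaw":0.25,"x":0,"y":0,"z":-0.16,"turn":0},{"jaw":0.5,"x":0,"y":0,"z":-0.2,"turn":0},{"jaw":1,"x":-0.26,"y":-0.99,"z":-0.2,"turn":0},{"jaw":1,"x":-0.26,"y":-0.99,"z":-0.2,"turn":0},{"jaw":1,"x":-0.26,"y":-0.99,"z":-0.2,"turn":0},{"jaw":1,"x":-0.26,"y":-0.99,"z":-0.2,"turn":0},{"jaw":1,"x":-0.26,"y":-0.99,"z":-0.2,"turn":0},{"jaw":1,"x":-0.26,"y":-0.99,"z":-0.2,"turn":0},{"jaw":1,"x":-0.26,"y":-0.99,"z":-0.2,"turn":0}]' | head -3; python3 -m jog '[{"jaw":1,"x":-0.1,"y":-0.35,"z":0.12,"turn":0},{"jaw":1,"x":-0.1,"y":-0.35,"z":0.12,"turn":0},{"jaw":1,"x":-0.1,"y":-0.35,"z":0.12,"turn":0},{"jaw":1,"x":-0.1,"y":-0.35,"z":0.12,"turn":0},{"jaw":1,"x":-0.1,"y":-0.35,"z":0.12,"turn":0},{"jaw":1,"x":-0.1,"y":-0.35,"z":0.12,"turn":0}]'; python3 -c "
from h import *
go(.574,-.236,.17)"
```

```text
t: 10.9
tool_pos: [0.5837, -0.0857, 0.2502]
ee_rot: [3.142, 0.0, 2.846]
t: 11.4
tool_pos: [0.5807, -0.2307, 0.2011]
ee_rot: [3.141, -0.002, 2.843]
contact_force: [1.3, 0.3, 0.9]
grip_width: 0.998
grip_force: 0.0
now [ 0.5807 -0.2307  0.2011] yaw 2.8429 q6 -0.079 t 11.4 F [1.3 0.3 0.9] | row x,y,z: [ 0.012  -0.0178  0.0777] turn None
```

```bash
python3 -m jog '[{"jaw":1,"x":0.01,"y":-0.016,"z":0.07,"turn":0},{"jaw":1,"x":0.01,"y":-0.016,"z":0.07,"turn":0},{"jaw":1,"x":0.01,"y":-0.016,"z":0.07,"turn":0},{"jaw":1,"x":0.01,"y":-0.016,"z":0.07,"turn":0}]' |head -2
python3 - <<'E'
from h import *
im,d,c=snap('wrist')
go(.574,-.236,.17)
u,v=map(int,proj(c,[.574,-.236,.055]));print(u,v)
cv2.imwrite('pics/w7c.png',cv2.resize(im[v-75:v+75,u-100:u+100],(800,600),interpolation=cv2.INTER_CUBIC))
# hub top points
P=[]
for vv in range(v-60,v+60):
    for uu in range(u-60,u+60):
        if d[vv,uu]>0:
            q=at_d(c,uu,vv,d[vv,uu])
            if .056<q[2]<.064:P.append(q)
P=np.array(P);print(len(P),P.min(0),P.max(0))
(cx,cy),_=cv2.minEnclosingCircle((P[:,:2]*1000).astype(np.float32));cx/=1000;cy/=1000;print(cx,cy,_)
rr=np.hypot(P[:,0]-cx,P[:,1]-cy);an=np.degrees(np.arctan2(P[:,1]-cy,P[:,0]-cx))
m=(rr>.0155)&(rr<.0182);print(np.histogram(an[m],bins=36,range=(-180,180))[0])
E
```

```text
t: 11.73
tool_pos: [0.5764, -0.2332, 0.1751]
now [ 0.5768 -0.2335  0.1755] yaw 2.8471 q6 -0.09 t 11.78 F [-0.  -0.1  0.9] | row x,y,z: [ 0.0049 -0.0081  0.0136] turn None
310 238
2883 [ 0.54914822 -0.25440032  0.0560031 ] [ 0.60144276 -0.20275409  0.0630721 ]
0.5752507934570312 -0.22853091430664063 26.269515991210938
[18 15 18 15 17 16 15 14 16 17 14 14 16  9  0  0  2 16 13 16 15 15 16 14
 18 14 16 14 17 15 14 16 17 16 15 17]
```

View pics/w7c.png

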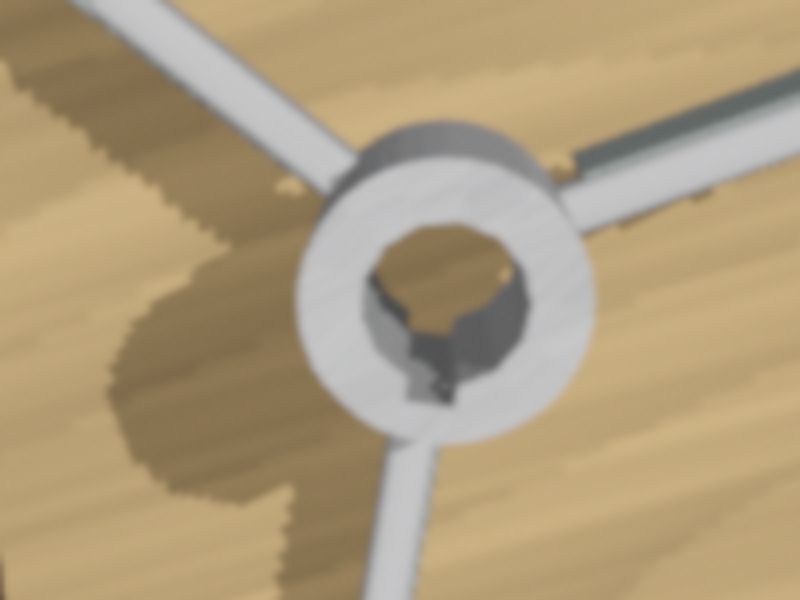

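```bash
cat >> h.py <<'E'
def cloud(n='wrist'):
    im,d,c=load(n); vv,uu=np.mgrid[0:480,0:640]
    a=np.stack([(uu-c['cx'])/c['fx'],(vv-c['cy'])/c['fy']],-1).astype(float); p=a.copy()
    for _ in range(10): p=a/(1+c['k1']*(p**2).sum(-1,keepdims=True))
    cam=np.stack([p[...,0],-p[...,1],-np.ones(d.shape)],-1)*d[...,None]
    W=cam@rot(c).T+c['xyz']; W[d==0]=np.nan; return W,im
def fit(P,rad,c0,it=20):
    # centre of disc of known radius from hull points
    h=cv2.convexHull((P[:,:2]*1e3).astype(np.float32))[:,0]/1e3
    from scipy.optimize import least_squares
    s=least_squares(lambda x:np.hypot(h[:,0]-x[0],h[:,1]-x[1])-x[2],[*c0,rad],loss='soft_l1',f_scale=3e-4).x
    return s
E
python3 - <<'E'
from h import *
from scipy.optimize import minimize_scalar
W,im=cloud(); P=W[(np.abs(W[...,2]-.060)<.004)&(np.hypot(W[...,0]-.5753,W[...,1]+.2285)<.03)]
s=fit(P,.026,(.5753,-.2285));print(s, P[:,2].mean())
q=P[:,:2]-s[:2]
def n(a):
    a=np.radians(a);x=q@[np.cos(a),np.sin(a)];y=q@[-np.sin(a),np.cos(a)]
    m=(x>.0135)&(x<.0185); return y[m]
for a in range(-36,-19,2):
    y=n(a);print(a,(y[y<0].max()*1e3).round(2),(y[y>0].min()*1e3).round(2),(np.abs(y)<.0044).sum())
go(s[0],s[1],.049)
E
```

```text
[ 0.57519236 -0.22859801  0.02600385] 0.06036349555167617
-36 -1.87 2.8 26
-34 -2.5 2.86 22
-32 -3.12 2.22 15
-30 -3.67 1.57 10
-28 -4.19 1.64 4
-26 -4.7 4.5 0
-24 -3.3 3.87 10
-22 -2.46 3.24 17
-20 -1.66 2.6 21
now [ 0.5768 -0.2335  0.1755] yaw 2.8471 q6 -0.09 t 11.78 F [-0.  -0.1  0.9] | row x,y,z: [0.0079 0.0105 0.3161] turn None
```

```bash
python3 -m jog '[{"jaw":1,"x":0.008,"y":0.01,"z":0.1,"turn":0},{"jaw":1,"x":0.008,"y":0.01,"z":0.2,"turn":0},{"jaw":1,"x":0.008,"y":0.01,"z":0.25,"turn":0},{"jaw":1,"x":0.008,"y":0.01,"z":0.25,"turn":0},{"jaw":1,"x":0.008,"y":0.01,"z":0.25,"turn":0},{"jaw":1,"x":0.008,"y":0.01,"z":0.25,"turn":0}]'
python3 - <<'E'
from h import *
snap('wrist'); W,im=cloud(); P=W[(np.abs(W[...,2]-.060)<.004)&(np.hypot(W[...,0]-.5753,W[...,1]+.2285)<.03)]
s=fit(P,.026,(.5753,-.2285));print(s, P[:,2].mean()); go(s[0],s[1],.049)
E
```

```text
t: 12.28
tool_pos: [0.5758, -0.2298, 0.0764]
ee_rot: [-3.141, 0.003, 2.846]
contact_force: [0.0, -1.0, 0.5]
grip_width: 1.004
grip_force: 0.0
[ 0.57526704 -0.22850277  0.02611527] 0.06030398163355193
now [ 0.5762 -0.2301  0.0768] yaw 2.8462 q6 -0.085 t 12.33 F [-0.1  0.3 -0.4] | row x,y,z: [0.0036 0.0032 0.0696] turn None
```

```bash
python3 -m jog '[{"jaw":1,"x":0.0035,"y":0.003,"z":0.03,"turn":0},{"jaw":1,"x":0.0035,"y":0.003,"z":0.069,"turn":0},{"jaw":1,"x":0.0035,"y":0.003,"z":0.069,"turn":0},{"jaw":1,"x":0.0035,"y":0.003,"z":0.069,"turn":0},{"jaw":0.7,"x":0.0035,"y":0.003,"z":0.069,"turn":0},{"jaw":0.5,"x":0.0035,"y":0.003,"z":0.069,"turn":0},{"jaw":0,"x":0.0035,"y":0.003,"z":0.069,"turn":0},{"jaw":0,"x":0.0035,"y":0.003,"z":0.069,"turn":0},{"jaw":0,"x":0.0035,"y":0.003,"z":0.069,"turn":0},{"jaw":0,"x":0.0035,"y":0.003,"z":0.069,"turn":0}]';python3 -m jog '[{"jaw":0,"x":0,"y":0,"z":-0.1,"turn":0},{"jaw":0,"x":0,"y":0,"z":-0.2,"turn":0},{"jaw":0,"x":0,"y":0,"z":-0.3,"turn":0},{"jaw":0,"x":0,"y":0,"z":-0.4,"turn":0},{"jaw":0,"x":0,"y":0,"z":-0.5,"turn":0},{"jaw":0,"x":0,"y":0,"z":-0.5,"turn":0},{"jaw":0,"x":0,"y":0,"z":-0.5,"turn":0},{"jaw":0,"x":0,"y":0,"z":-0.5,"turn":0}]'
python3 - <<'E'
from h import *
snap('wrist'); W,im=cloud(); p,Rt,s=tool(); T=(W-p)@Rt.as_matrix()
np.set_printoptions(suppress=True)
m=(np.hypot(T[...,0],T[...,1])<.035)&(np.abs(T[...,2])<.03); z=T[m][:,2]; h=np.histogram(z,bins=30,range=(-.03,.03)); print(h[0])
go(.55,.2,.25,np.radians(163+99))
E
```

```text
t: 13.17
tool_pos: [0.5739, -0.2285, 0.0481]
ee_rot: [-3.141, 0.002, 2.846]
contact_force: [-1.4, -1.2, 5.8]
grip_width: 0.588
grip_force: 62.5
t: 13.83
tool_pos: [0.5724, -0.2278, 0.2455]
ee_rot: [3.141, -0.001, 2.846]
contact_force: [-0.9, 0.5, -4.7]
grip_width: 0.591
grip_force: 64.9
[ 121  107  164  728  288  259  259 1615 8411  747  647  634  625  580
  558  513  501  507  466  394  397  327  328  881  616  340  315  283
  224  204]
now [ 0.5718 -0.2275  0.2444] yaw 2.8458 q6 -0.083 t 13.88 F [-0.5  0.3 -4.8] | row x,y,z: [ 0.3638  1.0066 -0.0124] turn -0.5497203600006186
```

```bash
cat >> h.py <<'E'
def hub():
    W,im=cloud(); p,Rt,s=tool(); T=(W-p)@Rt.as_matrix()
    # hub top; exclude finger pixels beyond 26.5 mm
    P=T[(np.abs(T[...,2]+.0123)<.003)&(np.hypot(T[...,0],T[...,1])<.029)]
    x0=fit(P[np.abs(P[:,1])<.022],.026,(0,0))
    q=P[:,:2]-x0[:2]; best=[]
    for a in np.arange(-180,180,.5):
        t=np.radians(a);x=q@[np.cos(t),np.sin(t)];y=q@[-np.sin(t),np.cos(t)]
        best.append((((x>.0145)&(x<.0182)&(np.abs(y)<.0042)).sum(),a))
    k=min(best)[0]; A=[a for n,a in best if n<=k+1]
    return x0,P[:,2].mean(),k,A
E
python3 - <<'E'
from h import *
print(hub()); p,Rt,s=tool()
# expected keyway in tool frame
v=Rt.inv().apply([np.cos(np.radians(-26)),np.sin(np.radians(-26)),0]);print(np.degrees(np.arctan2(v[1],v[0])))
E
```

```text
(array([-0.00211074,  0.00045243,  0.02626114]), np.float64(-0.013208766526624014), np.int64(20), [np.float64(-171.5), np.float64(-171.0), np.float64(-170.5), np.float64(-170.0), np.float64(-169.5), np.float64(-169.0)])
-170.94966580133604
```

```bash
python3 -m jog '[{"jaw":0,"x":0,"y":0.08,"z":-0.05,"turn":-0.03},{"jaw":0,"x":0.04,"y":0.16,"z":-0.05,"turn":-0.07},{"jaw":0,"x":0.08,"y":0.25,"z":-0.05,"turn":-0.1},{"jaw":0,"x":0.12,"y":0.34,"z":-0.05,"turn":-0.14},{"jaw":0,"x":0.14,"y":0.43,"z":-0.05,"turn":-0.18},{"jaw":0,"x":0.16,"y":0.52,"z":-0.05,"turn":-0.21},{"jaw":0,"x":0.18,"y":0.6,"z":-0.05,"turn":-0.25},{"jaw":0,"x":0.2,"y":0.7,"z":-0.05,"turn":-0.29},{"jaw":0,"x":0.22,"y":0.75,"z":-0.05,"turn":-0.32},{"jaw":0,"x":0.22,"y":0.75,"z":-0.05,"turn":-0.36}]'; python3 -m jog '[{"jaw":0,"x":0,"y":0,"z":0,"turn":-0.03},{"jaw":0,"x":0,"y":0,"z":0,"turn":-0.07},{"jaw":0,"x":0,"y":0,"z":0,"turn":-0.11},{"jaw":0,"x":0,"y":0,"z":0,"turn":-0.15},{"jaw":0,"x":0,"y":0,"z":0,"turn":-0.19},{"jaw":0,"x":0,"y":0,"z":0,"turn":-0.19},{"jaw":0,"x":0,"y":0,"z":0,"turn":-0.19}]'; python3 -c "
from h import *
go(.600,.249,.262,np.radians(262))"
```

```text
t: 14.72
tool_pos: [0.5745, 0.0892, 0.2635]
ee_rot: [3.137, -0.002, -2.297]
contact_force: [-0.0, -0.6, -3.1]
grip_width: 0.589
grip_force: 65.2
t: 15.3
tool_pos: [0.5752, 0.0845, 0.2644]
ee_rot: [3.138, -0.001, -1.713]
contact_force: [0.7, -0.8, -3.6]
grip_width: 0.592
grip_force: 65.2
now [0.5752 0.0845 0.2644] yaw -1.7135 q6 -1.282 t 15.3 F [ 0.7 -0.8 -3.6] | row x,y,z: [-0.4159 -0.003   0.0054] turn -0.000967419010757769
```

```bash
python3 -m jog '[{"jaw":0,"x":-0.1,"y":-0.003,"z":0,"turn":0},{"jaw":0,"x":-0.2,"y":-0.003,"z":0,"turn":0},{"jaw":0,"x":-0.3,"y":-0.003,"z":0,"turn":0},{"jaw":0,"x":-0.38,"y":-0.003,"z":0,"turn":0},{"jaw":0,"x":-0.41,"y":-0.003,"z":0,"turn":0},{"jaw":0,"x":-0.41,"y":-0.003,"z":0,"turn":0},{"jaw":0,"x":-0.41,"y":-0.003,"z":0,"turn":0},{"jaw":0,"x":-0.41,"y":-0.003,"z":0,"turn":0}]'
python3 - <<'E'
from h import *
snap('wrist'); print(hub()); p,Rt,s=tool(); go(.6,.249,.262,np.radians(262))
W,im=cloud(); P=W[(np.abs(W[...,2]-.15)<.004)&(np.hypot(W[...,0]-.5928,W[...,1]-.1945)<.02)]; print(len(P),P[:,2].mean())
f=fit(P,.014,(.5928,.1945)); print('shaft',f, Rt.inv().apply(np.r_[f[:2],.15]-p))
K=W[(np.abs(W[...,2]-.145)<.002)&(np.hypot(W[...,0]-.5968,W[...,1]-.2077)<.007)];print(len(K),K.mean(0)); v=K.mean(0)[:2]-f[:2];print(np.degrees(np.arctan2(v[1],v[0])),np.hypot(*v))
q=P[:,:2]-f[:2]
for a in np.arange(64,84,1.):
    t=np.radians(a);x=q@[np.cos(t),np.sin(t)];y=q@[-np.sin(t),np.cos(t)];print((a,int(((x>.0105)&(np.abs(y)<.0043)).sum())),end=' ')
E
```

```text
t: 15.97
tool_pos: [0.5998, 0.2458, 0.2657]
ee_rot: [3.14, -0.001, -1.712]
contact_force: [-0.5, 0.4, -3.6]
grip_width: 0.591
grip_force: 65.1
(array([-0.00177159, -0.00026854,  0.02620825]), np.float64(-0.011955515772620547), np.int64(5), [np.float64(-172.0), np.float64(-171.5), np.float64(-171.0), np.float64(-170.5)])
now [0.6    0.2455 0.266 ] yaw -1.7124 q6 -1.041 t 16.02 F [ 0.2  0.1 -3.6] | row x,y,z: [-0.0087  0.0012  0.0101] turn -0.0006428921712294292
1354 0.15041714163733255
shaft [0.59274294 0.194251   0.01396569] [ 0.05164251 -0.00015023  0.1160948 ]
125 [0.59669558 0.20738227 0.14536384]
73.24769652023473 0.013713270189328915
(np.float64(64.0), 25) (np.float64(65.0), 25) (np.float64(66.0), 24) (np.float64(67.0), 24) (np.float64(68.0), 23) (np.float64(69.0), 22) (np.float64(70.0), 22) (np.float64(71.0), 20) (np.float64(72.0), 20) (np.float64(73.0), 20) (np.float64(74.0), 21) (np.float64(75.0), 22) (np.float64(76.0), 25) (np.float64(77.0), 25) (np.float64(78.0), 25) (np.float64(79.0), 29) (np.float64(80.0), 30) (np.float64(81.0), 29) (np.float64(82.0), 34) (np.float64(83.0), 34)
```

```bash
python3 -m jog '[{"jaw":0,"x":0.06,"y":0,"z":0,"turn":0},{"jaw":0,"x":0.1,"y":0,"z":0,"turn":0},{"jaw":0,"x":0.134,"y":0,"z":0,"turn":0},{"jaw":0,"x":0.134,"y":0,"z":0.05,"turn":0},{"jaw":0,"x":0.134,"y":0,"z":0.1,"turn":0},{"jaw":0,"x":0.134,"y":0,"z":0.15,"turn":0},{"jaw":0,"x":0.134,"y":0,"z":0.185,"turn":0},{"jaw":0,"x":0.134,"y":0,"z":0.185,"turn":0},{"jaw":0,"x":0.134,"y":0,"z":0.185,"turn":0},{"jaw":0,"x":0.134,"y":0,"z":0.185,"turn":0}]'
python3 - <<'E'
from h import *
snap('wrist'); x0,zz,k,A=hub(); print(x0,zz,k,A); p,Rt,s=tool()
print('hub world',p+Rt.apply([x0[0],x0[1],zz]),'keyway',np.degrees(s['ee_rot'][2])-np.mean(A))
W,im=cloud(); P=W[(np.abs(W[...,2]-.15)<.003)&(np.hypot(W[...,0]-.5928,W[...,1]-.1945)<.02)]; print(len(P)); 
if len(P)>50: print(P.mean(0),P.min(0),P.max(0))
e=np.array([.5927,.1943])-(p+Rt.apply([x0[0],x0[1],zz]))[:2]; print('need',Rt.inv().apply([*e,0])/.4)
E
```

```text
t: 16.85
tool_pos: [0.5934, 0.1933, 0.1937]
ee_rot: [-3.14, 0.001, -1.711]
contact_force: [0.5, -0.2, -3.3]
grip_width: 0.594
grip_force: 65.1
[-1.18390575e-03 -2.44174890e-05  2.62069406e-02] -0.011955865384150022 7 [np.float64(-171.0), np.float64(-170.5), np.float64(-170.0), np.float64(-169.5), np.float64(-169.0)]
hub world [0.59383024 0.19474976 0.20599204] keyway 71.96947970051889
0
need [ 1.50810736e-03  2.64079831e-03 -7.09945143e-06]
```

```bash
python3 -m jog '[{"jaw":0,"x":0,"y":0,"z":0,"turn":0},{"jaw":0,"x":0,"y":0,"z":0,"turn":0}]' | sed -n 2p; python3 -m jog '[{"jaw":0,"x":0.0018,"y":0.0024,"z":0.01,"turn":0},{"jaw":0,"x":0.0018,"y":0.0024,"z":0.01,"turn":0},{"jaw":0,"x":0.0018,"y":0.0024,"z":0.01,"turn":0}]'
python3 - <<'E'
from h import *
snap('wrist'); x0,zz,k,A=hub(); print(x0,zz,k,A); p,Rt,s=tool()
print('hub world',p+Rt.apply([x0[0],x0[1],zz]),'keyway',np.degrees(s['ee_rot'][2])-np.mean(A))
e=np.array([.5927,.1943])-(p+Rt.apply([x0[0],x0[1],zz]))[:2]; print('need',Rt.inv().apply([*e,0])/.4)
W,im=cloud(); h=p+Rt.apply([x0[0],x0[1],zz]); P=W[(W[...,2]<.19)&(np.hypot(W[...,0]-h[0],W[...,1]-h[1])<.02)];print(len(P),np.histogram(P[:,2],bins=12,range=(.08,.2)))
E
```

```text
tool_pos: [0.5935, 0.194, 0.1936]
t: 17.32
tool_pos: [0.5914, 0.1932, 0.1882]
ee_rot: [3.141, -0.0, -1.71]
contact_force: [0.6, -0.8, -3.2]
grip_width: 0.588
grip_force: 65.1
[-0.0015057  -0.00033683  0.02619173] -0.012160524105191552 13 [np.float64(-172.0)]
hub world [0.59207005 0.19466204 0.20041522] keyway 74.02034383827569
need [ 6.77716744e-04 -1.68527222e-03 -5.20462200e-07]
3607 (array([   0,    0,  658,   62,    0,    0,   91,  170,  644,  860, 1122,
          0]), array([0.08, 0.09, 0.1 , 0.11, 0.12, 0.13, 0.14, 0.15, 0.16, 0.17, 0.18,
       0.19, 0.2 ]))
```

```bash
python3 -m jog '[{"jaw":0,"x":0.001,"y":-0.002,"z":0,"turn":0},{"jaw":0,"x":0.001,"y":-0.002,"z":0,"turn":0},{"jaw":0,"x":0.001,"y":-0.002,"z":0,"turn":0},{"jaw":0,"x":0.001,"y":-0.002,"z":0,"turn":0},{"jaw":0,"x":0.001,"y":-0.002,"z":0,"turn":0}]'
python3 - <<'E'
from h import *
for i in range(3):
    snap('wrist'); x0,zz,k,A=hub();p,Rt,s=tool()
    e=np.array([.5927,.1943])-(p+Rt.apply([x0[0],x0[1],zz]))[:2]; print(x0,p,'kw',np.degrees(s['ee_rot'][2])-np.mean(A),'need mm',Rt.inv().apply([*e,0])[:2]*1e3)
E
```

```text
t: 17.78
tool_pos: [0.5925, 0.1927, 0.1885]
ee_rot: [-3.142, 0.0, -1.71]
contact_force: [0.6, -0.0, -3.5]
grip_width: 0.59
grip_force: 65.1
[-0.00154451 -0.00039967  0.02613853] [0.59248108 0.19270619 0.18844147] kw 71.51042104398985 need mm [-0.06448977  0.40432024]
[-0.00142328 -0.00027041  0.026168  ] [0.59247492 0.19272336 0.18845034] kw 71.51409987564341 need mm [-0.16954438  0.2661685 ]
[-0.00150116 -0.00041862  0.02621254] [0.59246472 0.19269996 0.18845004] kw 73.51323477563619 need mm [-0.1158291   0.40771218]
```

```bash
python3 -m jog '[{"jaw":0,"x":0,"y":0,"z":0.005,"turn":0},{"jaw":0,"x":0,"y":0,"z":0.01,"turn":0},{"jaw":0,"x":0,"y":0,"z":0.014,"turn":0},{"jaw":0,"x":0,"y":0,"z":0.014,"turn":0}]'; python3 -m jog '[{"jaw":0,"x":0,"y":0,"z":0.002,"turn":0},{"jaw":0,"x":0,"y":0,"z":0.004,"turn":0},{"jaw":0,"x":0,"y":0,"z":0.004,"turn":0}]'
```

```text
t: 18.27
tool_pos: [0.5921, 0.1926, 0.1822]
ee_rot: [3.141, -0.0, -1.71]
contact_force: [-0.4, -0.1, -2.7]
grip_width: 0.589
grip_force: 65.1
t: 18.52
tool_pos: [0.5924, 0.1927, 0.1811]
ee_rot: [3.141, -0.0, -1.71]
contact_force: [0.2, 0.5, -2.5]
grip_width: 0.592
grip_force: 65.1
```

Origin near 0.149; keep stepping.

```bash
for i in 1; do python3 -m jog '[{"jaw":0,"x":0,"y":0,"z":0.0025,"turn":0},{"jaw":0,"x":0,"y":0,"z":0.005,"turn":0},{"jaw":0,"x":0,"y":0,"z":0.005,"turn":0}]'; done
```

```text
t: 18.77
tool_pos: [0.5923, 0.1927, 0.179]
ee_rot: [3.141, -0.0, -1.71]
contact_force: [-0.0, 0.2, -4.4]
grip_width: 0.591
grip_force: 65.1
```

```bash
python3 -m jog '[{"jaw":0,"x":0,"y":0,"z":0.0025,"turn":0},{"jaw":0,"x":0,"y":0,"z":0.005,"turn":0},{"jaw":0,"x":0,"y":0,"z":0.005,"turn":0}]'
```

```text
t: 19.02
tool_pos: [0.5923, 0.1927, 0.177]
ee_rot: [3.141, -0.0, -1.71]
contact_force: [0.2, 0.2, -3.6]
grip_width: 0.596
grip_force: 65.1
```

```bash
python3 -m jog '[{"jaw":0,"x":0,"y":0,"z":0.002,"turn":0},{"jaw":0,"x":0,"y":0,"z":0.004,"turn":0},{"jaw":0,"x":0,"y":0,"z":0.004,"turn":0}]'
```

```text
t: 19.27
tool_pos: [0.5924, 0.1927, 0.1754]
ee_rot: [3.141, -0.0, -1.71]
contact_force: [0.1, -0.7, -3.9]
grip_width: 0.591
grip_force: 65.1
```

```bash
python3 -m jog '[{"jaw":0,"x":0,"y":0,"z":0.002,"turn":0},{"jaw":0,"x":0,"y":0,"z":0.004,"turn":0},{"jaw":0,"x":0,"y":0,"z":0.004,"turn":0}]'
```

```text
t: 19.52
tool_pos: [0.5924, 0.1927, 0.1738]
ee_rot: [3.141, -0.0, -1.71]
contact_force: [0.5, 0.1, -3.9]
grip_width: 0.592
grip_force: 65.1
```

```bash
python3 -m jog '[{"jaw":0,"x":0,"y":0,"z":0.002,"turn":0},{"jaw":0,"x":0,"y":0,"z":0.004,"turn":0},{"jaw":0,"x":0,"y":0,"z":0.004,"turn":0}]'
```

```text
t: 19.77
tool_pos: [0.5924, 0.1927, 0.1722]
ee_rot: [3.141, -0.0, -1.71]
contact_force: [-0.2, -0.1, -4.5]
grip_width: 0.593
grip_force: 65.1
```

```bash
python3 -m jog '[{"jaw":0,"x":0,"y":0,"z":0.004,"turn":0},{"jaw":0,"x":0,"y":0,"z":0.008,"turn":0},{"jaw":0,"x":0,"y":0,"z":0.012,"turn":0},{"jaw":0,"x":0,"y":0,"z":0.016,"turn":0},{"jaw":0,"x":0,"y":0,"z":0.016,"turn":0}]'
```

```text
t: 20.18
tool_pos: [0.5922, 0.1926, 0.1655]
ee_rot: [3.141, -0.0, -1.71]
contact_force: [0.1, 0.7, -3.8]
grip_width: 0.587
grip_force: 65.1
```

```bash
python3 -m jog '[{"jaw":0,"x":0,"y":0,"z":0.005,"turn":0},{"jaw":0,"x":0,"y":0,"z":0.01,"turn":0},{"jaw":0,"x":0,"y":0,"z":0.015,"turn":0},{"jaw":0,"x":0,"y":0,"z":0.02,"turn":0},{"jaw":0,"x":0,"y":0,"z":0.025,"turn":0},{"jaw":0,"x":0,"y":0,"z":0.025,"turn":0}]'
```

```text
t: 20.68
tool_pos: [0.5921, 0.1926, 0.1554]
ee_rot: [3.141, -0.0, -1.71]
contact_force: [-0.0, -0.3, -4.2]
grip_width: 0.591
grip_force: 65.1
```

```bash
python3 -m jog '[{"jaw":0,"x":0,"y":0,"z":0.005,"turn":0},{"jaw":0,"x":0,"y":0,"z":0.01,"turn":0},{"jaw":0,"x":0,"y":0,"z":0.015,"turn":0},{"jaw":0,"x":0,"y":0,"z":0.02,"turn":0},{"jaw":0,"x":0,"y":0,"z":0.025,"turn":0},{"jaw":0,"x":0,"y":0,"z":0.025,"turn":0}]'
```

```text
t: 21.18
tool_pos: [0.5922, 0.1926, 0.1455]
ee_rot: [3.141, -0.0, -1.71]
contact_force: [-0.6, 0.1, -3.3]
grip_width: 0.592
grip_force: 65.1
```

```bash
python3 -m jog '[{"jaw":0,"x":0,"y":0,"z":0.005,"turn":0},{"jaw":0,"x":0,"y":0,"z":0.01,"turn":0},{"jaw":0,"x":0,"y":0,"z":0.015,"turn":0},{"jaw":0,"x":0,"y":0,"z":0.015,"turn":0}]'
```

```text
t: 21.52
tool_pos: [0.5922, 0.1926, 0.1395]
ee_rot: [3.141, -0.0, -1.71]
contact_force: [-0.6, -0.3, -3.0]
grip_width: 0.589
grip_force: 65.1
```

```bash
python3 -m jog '[{"jaw":0,"x":0,"y":0,"z":0.0015,"turn":0},{"jaw":0,"x":0,"y":0,"z":0.0025,"turn":0},{"jaw":0,"x":0,"y":0,"z":0.0025,"turn":0}]'
```

```text
t: 21.77
tool_pos: [0.5925, 0.1927, 0.139]
ee_rot: [-3.142, 0.0, -1.71]
contact_force: [-0.1, 0.8, -3.3]
grip_width: 0.588
grip_force: 65.1
```

```bash
python3 -m jog '[{"jaw":0,"x":0,"y":0,"z":0.001,"turn":0},{"jaw":0,"x":0,"y":0,"z":0.0015,"turn":0},{"jaw":0,"x":0,"y":0,"z":0.0015,"turn":0}]'
```

```text
t: 22.02
tool_pos: [0.5925, 0.1927, 0.1384]
ee_rot: [-3.142, 0.0, -1.71]
contact_force: [-0.1, -0.5, -4.1]
grip_width: 0.589
grip_force: 65.1
```

```bash
python3 -m jog '[{"jaw":0,"x":0,"y":0,"z":0.001,"turn":0},{"jaw":0,"x":0,"y":0,"z":0.0015,"turn":0},{"jaw":0,"x":0,"y":0,"z":0.0015,"turn":0}]'
```

```text
t: 22.27
tool_pos: [0.5925, 0.1927, 0.1378]
ee_rot: [3.142, 0.0, -1.71]
contact_force: [-0.2, -0.1, -3.7]
grip_width: 0.591
grip_force: 65.1
```

```bash
python3 -m jog '[{"jaw":0,"x":0,"y":0,"z":0.001,"turn":0},{"jaw":0,"x":0,"y":0,"z":0.0015,"turn":0},{"jaw":0,"x":0,"y":0,"z":0.0015,"turn":0}]'
```

```text
t: 22.52
tool_pos: [0.5924, 0.1927, 0.1372]
ee_rot: [3.142, -0.0, -1.71]
contact_force: [0.0, -0.3, -3.3]
grip_width: 0.587
grip_force: 65.2
```

```bash
python3 -m jog '[{"jaw":0,"x":0,"y":0,"z":0.0005,"turn":0},{"jaw":0,"x":0,"y":0,"z":0.001,"turn":0},{"jaw":0,"x":0,"y":0,"z":0.001,"turn":0}]'
```

```text
t: 22.77
tool_pos: [0.5925, 0.1927, 0.1372]
ee_rot: [-3.141, 0.0, -1.71]
contact_force: [-1.5, -0.4, 0.7]
grip_width: 0.588
grip_force: 65.5
```

```bash
python3 -m jog '[{"jaw":0.7,"x":0,"y":0,"z":0,"turn":0},{"jaw":0.8,"x":0,"y":0,"z":0,"turn":0},{"jaw":0.8,"x":0,"y":0,"z":0,"turn":0},{"jaw":0.8,"x":0,"y":0,"z":0,"turn":0},{"jaw":0.8,"x":0,"y":0,"z":-0.03,"turn":0},{"jaw":0.8,"x":0,"y":0,"z":-0.1,"turn":0},{"jaw":0.8,"x":0,"y":0,"z":-0.2,"turn":0},{"jaw":0.8,"x":0,"y":0,"z":-0.25,"turn":0},{"jaw":0.8,"x":0,"y":0,"z":-0.25,"turn":0},{"jaw":0.8,"x":0,"y":0,"z":-0.25,"turn":0}]'
python3 - <<'E'
from h import *
snap('wrist'); W,im=cloud()
r_=np.hypot(W[...,0]-.5927,W[...,1]-.1943)
P=W[(r_>.0155)&(r_<.025)&(W[...,2]>.13)&(W[...,2]<.17)]; print('hub top z',np.median(P[:,2]),P[:,2].std(),len(P)); 
Q=W[(r_<.029)&(abs(W[...,2]-.149)<.004)]; print(fit(Q,.026,(.5927,.1943)))
A=np.c_[P[:,:2]-[.5927,.1943],np.ones(len(P))]; m=abs(P[:,2]-np.median(P[:,2]))<.003; print('tilt',np.linalg.lstsq(A[m],P[m,2],rcond=None)[0])
K=W[(np.hypot(W[...,0]-.5967,W[...,1]-.2074)<.004)&(W[...,2]>.12)];print('key',np.median(K[:,2]))
print('shaft',np.median(W[r_<.008][:,2]))
E
```

```text
t: 23.6
tool_pos: [0.5937, 0.1931, 0.2395]
ee_rot: [-3.138, 0.002, -1.71]
contact_force: [0.1, -0.1, -0.2]
grip_width: 0.796
grip_force: 0.0
hub top z 0.149476113052041 0.001148674528829905 2872
[0.59307978 0.19402626 0.02603764]
tilt [ 0.00042199 -0.00160669  0.14948087]
key 0.14541518285659566
shaft 0.1504928539156834
```

Hub top at 149 mm, 1 mm below the shaft end and level; key at its full depth. Handing in.

```bash
python3 -c "
from h import *
print(r.sign_off())"
```

```text
the job is handed in; nothing more can be done
None
```

The key stands fully down in the shaft's slot and the sweeper sits home over it on the boss, both let go; depth readings put the hub top level, 1 mm below the shaft's end. The job was handed in at about 24 s and no verdict came back.

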